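# Seat a machined cover in its inspection nest and swing the keeper over it

## Task

Get the aluminium cover ready for the microscope: slide it along the fixture's ledge, round end first and without picking it up, fully home into the yellow-railed pocket so that it drops in and lies flat and square on the pocket floor. Then swing the steel keeper with the red peg all the way round to its stop, so that its bar lies over the seated cover, and leave the mouse, ring gauge, bottle and yellow tray where they are.

Things in the scene. Friction and masses are not known exactly. Their poses are not given: they have to be found in the camera images.
- fixture: Nest plate bolted to the bench, 245 mm long (its x from -140 to 105), 170 mm wide. Origin: at bench level below the middle of the pocket's front lip; x points from ledge into pocket (the push direction), y left, z up. x < 0 is a flat dark ledge, top at z = 20 mm. Yellow rails, top at z = 28 mm, 12 mm thick, stand round the pocket's sides and far end; none at the lip.
- pocket (a point): Middle of the pocket floor (fixture x 43.5, y 0, z 15 mm, 5 mm below the ledge): where the cover's origin belongs. Axes as the fixture's. The pocket runs from x = 0 to 87 mm, 83 mm wide, far end a half circle of radius 41.5 mm: 1.5 mm of play all round the cover.
- mouth (a point): Middle of the mouth on the ledge (fixture x -27, y 0, z 20 mm). Here two yellow lead-in rails, 8 mm thick, top at fixture z = 28 mm, stand about 107 mm apart; they narrow in straight lines to the pocket's 83 mm at the lip (x = 0).
- cover: Flat D-shaped aluminium part, 84 mm long (x), 80 wide (y), 18 thick, 0.2 to 0.4 kg. Origin: underside, mid length and width; x to its round end, z up. Flat rear at x = -42, straight sides at y = +-40 from x = -42 to 2, nose a half circle of radius 40 about x = 2 mm. Starts loose on the ledge, round end within 20 degrees of the pocket's direction, up to 20 mm off its centre line.
- cover_boss (a point): Top centre of the round boss on the cover: 32 mm across, 6 mm high, dark bore, at cover x = 8, z = 24 mm. Sliding in, the cover tips over the lip and drops 5 mm when its rear has passed the lip; if its rear hangs up, press it down. Seated, its flat top lies at fixture z = 33 mm.
- keeper (a joint): Steel swing keeper, rad: 0 fully open, 2.618 closed at its stop; starts at 0 to 0.5. Grows anticlockwise from above: its bar points 120 degrees + q from fixture x, so it swings from the left over the ledge to point along fixture -y, across the cover's rear part. Stays where left (friction 0.03 N m, no spring).
- keeper_pivot (a point): Keeper's pivot axis at its bar's underside: fixture x 22, y 66, z 35.5 mm, on a steel post 18 mm across; hub top at fixture z = 44.5. The bar is 12 mm wide, 68 mm long from the pivot, z 35.5 to 39.5 mm: it clears a seated cover by 2.5 mm and is blocked by one that is not fully down.
- keeper_peg (a point): Top centre of the red upright peg by which the keeper is moved: 11 mm across, from fixture z = 39.5 (bar top) to 61.5 mm, on the bar 58 mm from the pivot axis.
- mouse: Black computer mouse, 100 x 58 x 33 mm, loose bystander; origin on its underside, centre.
- ring_gauge: Steel ring gauge, 68 mm across, 16 mm high, loose bystander; origin on its underside, centre.
- cleaner: Small lens-cleaner bottle, 44 mm across, 100 mm high, loose bystander; origin on its underside, centre.
- parts_tray: Yellow tray with small steel bushings, 160 x 120 x 30 mm, loose bystander; origin on its underside, centre.
Things that resemble listed ones, but are neither listed nor needed, are in the scene too. What is meant by the cover is not purple, and is the larger of those in its own colour.

How it is judged:
By the outcome, as a careful person would: the job done as asked, in the order asked, and still so for the second after the job is handed in, with the robot touching nothing.
It also fails if it takes over 72 s, if anything falls off the work surface, if the arm or the gripper's body presses on something with over 40 N, if the wrist force passes 120 N, or if a joint passes its speed limit or range.

## Robot

A 6-joint arm with a two-finger parallel gripper is mounted at the origin on the work surface. World frame = base frame: x ahead of the robot, y to its left, z up, the work surface at z = 0. Lengths are in mm, angles in rad, forces in N, time in s.
With the tool pointing down it reaches from about 275 to 750 mm from the base axis. Payload 10.2 kg.
Tool frame: the origin (TCP) lies between the finger pads; the fingertips stand ahead of it and the grasp point (between the pads) lies 11 mm behind it (tcp_to_tips is the z of the fingertips in the tool frame, in mm); z points along the fingers, y is the line along which they close (so a half turn about z gives the same grasp; the last joint's range is limited). The gripper opens to 85 mm and grips with 20 to 120 N. Pads are 22 mm wide; open, the fingers measure 114 mm over their backs; the gripper's body (76 mm by 85 mm) begins 54 mm behind the grasp point. The pads swing forward as they close: fully open they stand 13 mm farther back than shut.
Start: joints at [-1.426, 0.313, 1.498, -0, 1.331, -0.223], TCP at [188.758, -489.899, 202.694] pointing down, gripper open.
Joint ranges: [-2.94, 2.94], [-0.97, 2.17], [0.19, 2.56], [-1.23, 4.37], [0.02, 3.11], [-2.88, 2.88]. Speed limits (rad/s): [2.39, 2.39, 3.01, 3.14, 3.14, 3.14].

## Interface

Orientations are given as a rotation vector (axis times angle).
In Python, from plant import * gives the robot as it stands.
- The arm moves only by the tool apply_moves, never from a script. Its argument "moves" is a list of rows, each an object with "dp": the shift along the tool's x, y, z in m, a list of three; "angular": the turn, a rotation vector about the tool's x, y, z in degrees, a list of three. In form: [{"dp": [dx, dy, dz], "angular": [rx, ry, rz]}, ...]. A call has exactly 10 rows; each row is the pose to reach, as a shift and turn from the pose commanded when the call began, along the tool's axes at that moment; what a row does not reach only later rows make up. A row lasts 1/12 s, in which the tool goes at most 41.7 mm and 7.16 degrees, less where a joint would pass 70% of its speed; a pose out of reach is approached as far as the arm can. A call with a gripper value outside its range is refused whole. "grip" is the opening, from 0 (shut) to 1 (fully open), set as the call begins (left out, the last holds). The fingers move at their own pace and stop on an object; "grip_force" is the grip in N (left out, the last holds). Time passes only in rows, so rows that repeat a pose let the fingers close, or fill a call up. It gives the time, the measured TCP pose, the force, the opening and the grip force at its end, in the units of the state.
- get_obs(): the state, without advancing time (a new reading comes with each control period).
- capture(name): name is "scene" or "top"; returns a dict with "pixels" (420x560x3 uint8, red, green, blue), "z_map" (420x560 float32, mm along the optical axis (not along the pixel's ray), 0 where there is no reading), "mtx" (3x3 intrinsics, pixels), "world_to_cam" (4x4, takes a point from world to camera coordinates). Camera axes: x right, y up, looking along -z (the intrinsics and any distortion apply to the point x, -y, -z); pixel columns grow to the right and rows downward; lengths in mm; the calibration is good to about 2 mm. A picture is of the moment at which its call begins.
- sign_off(): hands the job in; it is judged then, once.
The state is a dict: "clock": time; "joint_pos": joint angles; "joint_vel": joint speeds; "effort": joint torques, N m; "tcp_pos": TCP position; "ee_rot": TCP orientation; "ft_force": force on the tool from outside, world axes, zero at the start; "torque": the same for the moment, N m; "grip_width": opening from 0.0 (shut) to 1.0 (fully open); "gripper_force": force on a finger pad.
Only numpy, scipy, OpenCV 4.12 (cv2) and the standard library are available. Lean on these libraries where they do the work, as an engineer would, in place of code of your own. Each camera call takes 0.05 s, during which the arm holds its last target. There are 200 camera calls.

## Working session

There is one attempt and no reset: what is moved stays moved. The work goes in short steps, Python scripts to look and compute and a tool call to move; the robot and the scene stay as the last step left them, time stands still between calls to the robot, and variables do not carry over. Pictures are saved under pics/ and viewed, at most 10 in all, crops included, and the job is handed in when it is done.

Besides the shell and the picture viewer there is one more tool, called after ">>>" as name(argument=value, ...) on one line, values as JSON. apply_moves: Moves the arm, as the interface text tells. Its arguments: {"type":"object","properties":{"moves":{"type":"array"},"grip":{"type":"number"},"grip_force":{"type":"number"}},"required":["moves"]}

```bash
mkdir -p pics; ls
cat > h.py <<'E'
from plant import *
import numpy as np, cv2, pickle
def snap(n,tag):
    c=capture(n); cv2.imwrite(f'pics/{tag}.png',cv2.cvtColor(c['pixels'],cv2.COLOR_RGB2BGR)); pickle.dump(c,open(f'{tag}.pkl','wb')); return c
def load(tag): return pickle.load(open(f'{tag}.pkl','rb'))
def ray(c,u,v,z):
    K=np.array(c['mtx']);T=np.array(c['world_to_cam']);R=T[:3,:3];o=-R.T@T[:3,3]
    d=np.linalg.inv(K)@[u,v,1]; d=R.T@np.array([d[0],-d[1],-d[2]])
    return o+d*(z-o[2])/d[2]
def proj(c,p):
    K=np.array(c['mtx']);T=np.array(c['world_to_cam']);q=T[:3,:3]@p+T[:3,3]; q=K@[q[0],-q[1],-q[2]]; return q[:2]/q[2]
def cloud(c):
    K=np.array(c['mtx']);T=np.array(c['world_to_cam']);z=np.array(c['z_map'],float)
    v,u=np.mgrid[:z.shape[0],:z.shape[1]]; d=np.stack([u,v,np.ones_like(u)],-1)@np.linalg.inv(K).T*z[...,None]
    d=d*[1,-1,-1]; return (d-T[:3,3])@T[:3,:3]
E
python3 - <<'E'
from h import *
a=snap('top','t0');b=snap('scene','s0')
o=get_obs();print(o)
print(a['mtx'],a['world_to_cam'])
E
```

```text
pics
{'clock': 0.1, 'joint_pos': array([-1.42642568e+00,  3.13370423e-01,  1.49836000e+00,  1.48362194e-05,
        1.33099006e+00, -2.23421852e-01]), 'joint_vel': array([-0.00113767, -0.00167315, -0.00189878,  0.00149516, -0.00129229,
       -0.00109107]), 'effort': array([ 3.20072118e-03, -4.12898970e+01, -2.60142553e+01, -1.23519553e-04,
        3.02592096e-03,  1.70916184e-05]), 'tcp_pos': array([ 188.71090167, -489.634753  ,  202.20482704]), 'ee_rot': array([-3.08751489e+00, -5.74264944e-01, -9.25886561e-05]), 'ft_force': array([-0.84667032, -0.50112205, -0.20433593]), 'torque': array([-0.00268563,  0.04540141, -0.01470484]), 'gripper_force': 0.0, 'grip_width': 1.0012203708099734}
[[426.00201625   0.         275.99212032]
 [  0.         426.00201625 218.66166264]
 [  0.           0.           1.        ]] [[-1.01261203e-02 -9.99776904e-01 -1.85365575e-02  2.32055557e+01]
 [ 9.90415011e-01 -1.25815590e-02  1.37549303e-01 -5.18218518e+02]
 [-1.37751835e-01 -1.69660441e-02  9.90321456e-01 -1.01184956e+03]
 [ 0.00000000e+00  0.00000000e+00  0.00000000e+00  1.00000000e+00]]
```

View pics/t0.png

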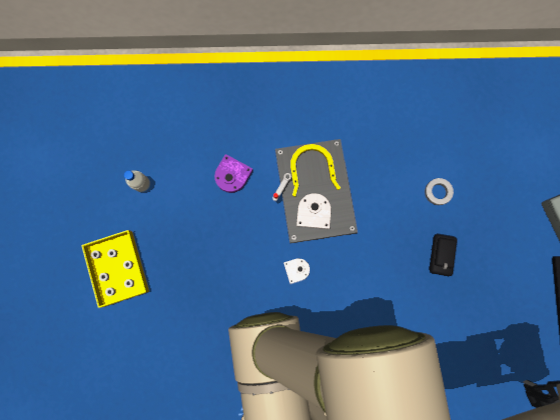

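View pics/s0.png

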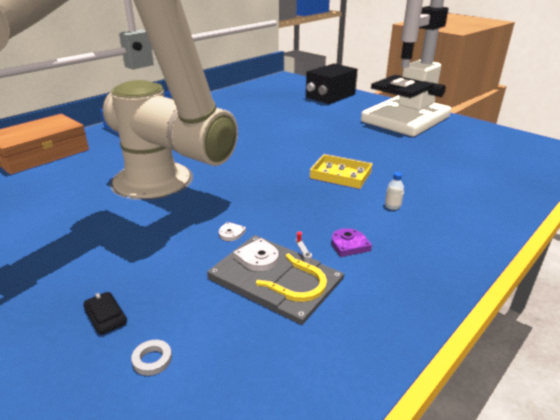

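Top view: the cover candidates are the large white D on the ledge at (314,207), the small white D at (297,270) and the purple D at (233,173). The one on the ledge fits, being white and the larger of its colour. The keeper is at (281,187) with its red peg at (276,196), and the pocket is at (315,170). In the scene view the same parts sit at cover (260,255), peg (299,237) and pocket (300,278).

```bash
cat > m.py <<'E'
from h import *
def big(m,roi):
    k=np.zeros_like(m);x0,y0,x1,y1=roi;k[y0:y1,x0:x1]=m[y0:y1,x0:x1]
    return max(cv2.findContours(k,cv2.RETR_EXTERNAL,cv2.CHAIN_APPROX_NONE)[0],key=cv2.contourArea)
def cen(m,roi,w=None):
    x0,y0,x1,y1=roi; v,u=np.nonzero(m[y0:y1,x0:x1]); return u.mean()+x0,v.mean()+y0,len(u)
E
python3 - <<'E'
from m import *
a=load('t0');b=load('s0')
for n,c,roi in (('top',a,(265,130,370,250)),('scene',b,(200,220,350,325))):
    hsv=cv2.cvtColor(c['pixels'],cv2.COLOR_RGB2HSV)
    H,S,V=[hsv[...,i].astype(int) for i in range(3)]
    blue=((H>95)&(H<130)&(S>120)).astype(np.uint8)
    plate=cv2.morphologyEx(1-blue,cv2.MORPH_OPEN,np.ones((3,3)))
    cn=big(plate,roi); 
    P=np.array([ray(c,u,v,20)[:2] for u,v in cn[:,0]],np.float32)
    r=cv2.minAreaRect(P);print(n,'plate rect',r)
    red=((H<8)|(H>172))&(S>140)&(V>90); u,v,k=cen(red,roi);print('red',u,v,k,ray(c,u,v,52))
    wh=((S<45)&(V>150)).astype(np.uint8); cw=big(wh,roi)
    Pw=np.array([ray(c,u,v,38)[:2] for u,v in cw[:,0]],np.float32); print('white',cv2.boundingRect(cw),cv2.minAreaRect(Pw))
    X=cloud(c); x,y,w,h=cv2.boundingRect(cw); print('cover top z',np.median(X[y:y+h,x:x+w][wh[y:y+h,x:x+w]>0],0))
    yl=(H>22)&(H<35)&(S>150); ys,xs=np.nonzero(yl[roi[1]:roi[3],roi[0]:roi[2]]); Z=X[ys+roi[1],xs+roi[0]]; print('yellow med',np.median(Z,0),Z.min(0),Z.max(0))
    x0,y0,x1,y1=roi; im=c['pixels'][y0:y1,x0:x1]; cv2.imwrite(f'pics/{n}c.png',cv2.cvtColor(cv2.resize(im,None,fx=5,fy=5,interpolation=cv2.INTER_CUBIC),cv2.COLOR_RGB2BGR))
E
```

```text
top plate rect ((591.014892578125, -70.54046630859375), (245.7807159423828, 194.8301239013672), 8.04526138305664)
red 275.5882352941176 195.11764705882354 17 [574.25371044  17.41634949  52.        ]
white (296, 193, 35, 36) ((538.9677124023438, -75.90858459472656), (82.32833099365234, 84.79341125488281), 84.48600769042969)
cover top z [532.96407322 -75.73959277  38.52015261]
yellow med [663.11787082 -70.6181641   27.95301243] [ 374.10224801 -144.64612064   11.27366115] [ 7.13746496e+02 -4.86702445e-01  1.07376708e+03]
scene plate rect ((591.3140869140625, -53.332611083984375), (255.97821044921875, 265.6175537109375), 8.015183448791504)
red 298.8461538461538 236.07692307692307 26 [571.70866439  16.53247276  52.        ]
white (233, 236, 46, 35) ((538.5197143554688, -80.21342468261719), (102.27948760986328, 100.48421478271484), 3.847832202911377)
cover top z [537.40259664 -85.06114198  37.39770364]
yellow med [663.16263835 -89.14374771  27.12130781] [ 576.37269782 -648.91199876   12.77779146] [1122.44619697   -9.08670564  649.01952161]
```

View pics/topc.png

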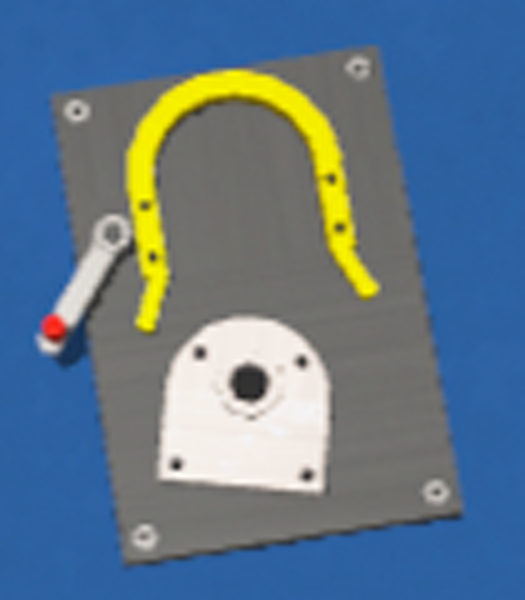

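View pics/scenec.png

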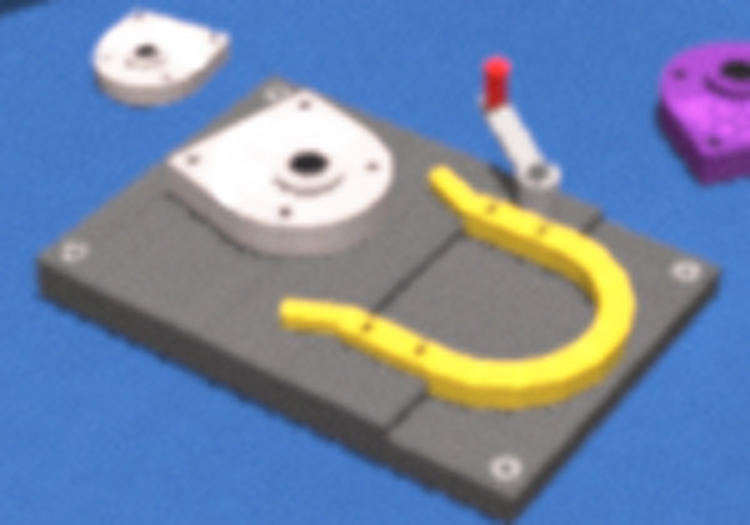

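The crops confirm it. In the top crop the white, larger cover is on the ledge with its bore at (248,383) and its rear edge from (160,478) to (323,492). The keeper's red peg is at (53,327) and the hub at (113,232). The scene crop shows the small white decoy and the purple one off the plate. Next I'll refine the poses.

Run:
```python
from m import *
import plant
print([n for n in dir(plant) if not n.startswith('_')], globals().get('tcp_to_tips'))
for n,tag,roi in (('top','t0',(265,130,370,250)),('scene','s0',(200,220,350,325))):
    c=load(tag); hsv=cv2.cvtColor(c['pixels'],cv2.COLOR_RGB2HSV)
    H,S,V=[hsv[...,i].astype(int) for i in range(3)]
    X=cloud(c)
    def rect(mask,z,k,lo,hi):
        m=(mask&(X[...,2]>lo)&(X[...,2]<hi)).astype(np.uint8)
        m=cv2.morphologyEx(cv2.morphologyEx(m,cv2.MORPH_CLOSE,np.ones((5,5))),cv2.MORPH_OPEN,np.ones((k,k)))
        cn=big(m,roi); return cn,np.array([ray(c,u,v,z)[:2] for u,v in cn[:,0]],np.float32)
    blue=(H>95)&(H<130)&(S>120)
    cn,P=rect(~blue,20,11 if n=='top' else 3,14,60); r=cv2.minAreaRect(P); print(n,'plate',r); print(cv2.boxPoints(r).round(1).tolist())
    # far-end yellow: circle fit
    yl=(H>20)&(H<36)&(S>140)
    v,u=np.nonzero(yl); k=(u>roi[0])&(u<roi[2])&(v>roi[1])&(v<roi[3]); u=u[k];v=v[k]
    Y=np.array([ray(c,a,b,28)[:2] for a,b in zip(u,v)])
    F=Y[Y[:,0]>665]; A=np.c_[F,np.ones(len(F))]; s=np.linalg.lstsq(A,(F**2).sum(1),rcond=None)[0]; ce=s[:2]/2; print('yellow arc centre',ce,'r',np.sqrt(s[2]+ce@ce),'(exp ~47.5)')
    # cover top
    wh=(S<45)&(V>150); cn,P=rect(wh,38,3,32,48); r=cv2.minAreaRect(P); print('cover',r); print(cv2.boxPoints(r).round(1).tolist())
    # bore
    x,y,w,h=cv2.boundingRect(cn); m=np.zeros(V.shape,np.uint8); cv2.drawContours(m,[cn],-1,1,-1); m=cv2.erode(m,np.ones((7,7)))
    d=(m>0)&(V<100); vv,uu=np.nonzero(d); 
    if len(uu): print('bore',uu.mean(),vv.mean(),len(uu),ray(c,uu.mean(),vv.mean(),44))
```

```text
['Unreachable', 'capture', 'get_obs', 'sign_off', 'tcp_to_tips'] 8.0
top plate ((592.6075439453125, -76.34130859375), (244.28404235839844, 179.62161254882812), 8.085409164428711)
[[459.0, -4.599999904632568], [484.29998779296875, -182.39999389648438], [726.2000122070312, -148.10000610351562], [700.9000244140625, 29.799999237060547]]
yellow arc centre [659.81501454 -73.30612589] r 44.838876049157214 (exp ~47.5)
cover ((539.0096435546875, -75.07026672363281), (79.99441528320312, 84.46931457519531), 84.27766418457031)
[[493.0, -110.69999694824219], [577.0, -119.0999984741211], [585.0, -39.5], [501.0, -31.100000381469727]]
bore 314.0263157894737 206.57894736842104 38 [546.00081392 -76.20490472  44.        ]
scene plate ((590.0685424804688, -53.38023376464844), (248.46371459960938, 243.28639221191406), 7.93040657043457)
[[450.20001220703125, 50.0], [483.79998779296875, -191.0], [729.9000244140625, -156.6999969482422], [696.2999877929688, 84.19999694824219]]
yellow arc centre [663.72711537 -81.45986855] r 44.82733421148588 (exp ~47.5)
cover ((540.4752807617188, -80.76069641113281), (83.89253997802734, 90.46336364746094), 82.71064758300781)
[[490.29998779296875, -116.5999984741211], [580.0, -128.10000610351562], [590.7000122070312, -44.900001525878906], [500.8999938964844, -33.400001525878906]]
bore 261.3333333333333 252.06666666666666 15 [544.21362925 -77.99721004  44.        ]
```

```bash
cat >> h.py <<'E'
from scipy.spatial.transform import Rotation as Rn
O=np.array([612.,-79.,0]); TH=np.radians(8.08)
def w2f(p): return Rn.from_euler('z',-TH).apply(np.array(p,float)-O)
def f2w(p): return Rn.from_euler('z',TH).apply(p)+O
def shift(cmdp,cmdR,p,R):   # tool-frame shift (mm) and turn (deg)
    return (cmdR.inv().apply(np.array(p)-cmdp).round(1), np.degrees((cmdR.inv()*R).as_rotvec()).round(2))
def down(yaw): return Rn.from_euler('z',yaw,degrees=True)*Rn.from_matrix(np.diag([1.,-1,-1]))  # tool x at world yaw
E
python3 - <<'E'
from h import *
R0=Rn.from_rotvec(get_obs()['ee_rot']); print(R0.as_matrix().round(3), tcp_to_tips)
p0=np.array([188.758,-489.899,202.694])
x=R0.as_matrix()[:,0]; print('toolx yaw',np.degrees(np.arctan2(x[1],x[0])))
R0=down(np.degrees(np.arctan2(x[1],x[0])))
print(shift(p0,R0,[464,-68,150],down(-5.7)))
c=load('t0'); print('hub px expect',proj(c,f2w([22,66,44.5])),'meas 287.6,176.4'); print('hub meas f',w2f(ray(c,287.8,176.6,44.5)))
print('peg f',w2f([574.2,17.4,52]))
E
```

```text
[[ 0.933  0.36  -0.   ]
 [ 0.36  -0.933  0.001]
 [ 0.    -0.001 -1.   ]] 8.0
toolx yaw 21.07274750212844
(array([ 408.5, -294.7,   52.7]), array([ 0.  ,  0.  , 26.77]))
hub px expect [286.75408188 175.57967171] meas 287.6,176.4
hub meas f [19.04695897 63.84397527 44.5       ]
peg f [-23.87518744 100.7560193   52.        ]
```

>>> apply_moves(moves=[{"dp": [0.03,-0.022,0.0],"angular": [0,0,2]},{"dp": [0.06,-0.043,0.0],"angular": [0,0,4]},{"dp": [0.09,-0.065,0.0],"angular": [0,0,6]},{"dp": [0.12,-0.087,0.0],"angular": [0,0,8]},{"dp": [0.15,-0.108,0.0],"angular": [0,0,10]},{"dp": [0.18,-0.13,0.0],"angular": [0,0,12]},{"dp": [0.21,-0.152,0.0],"angular": [0,0,14]},{"dp": [0.24,-0.173,0.0],"angular": [0,0,16]},{"dp": [0.27,-0.195,0.0],"angular": [0,0,18]},{"dp": [0.3,-0.216,0.0],"angular": [0,0,20]}], grip=0.4)

```text
clock: 0.93
tcp_pos: [391.5, -178.6, 202.6]
ee_rot: [-3.141, -0.026, 0.0]
ft_force: [0.2, -0.8, 0.1]
grip_width: 0.398
gripper_force: 0.0
```

>>> apply_moves(moves=[{"dp": [0.015,-0.022,0.01],"angular": [0,0,1.4]},{"dp": [0.03,-0.044,0.03],"angular": [0,0,2.7]},{"dp": [0.045,-0.067,0.05],"angular": [0,0,4.1]},{"dp": [0.06,-0.089,0.07],"angular": [0,0,5.4]},{"dp": [0.075,-0.111,0.085],"angular": [0,0,6.8]},{"dp": [0.075,-0.111,0.1],"angular": [0,0,6.8]},{"dp": [0.075,-0.111,0.12],"angular": [0,0,6.8]},{"dp": [0.075,-0.111,0.13],"angular": [0,0,6.8]},{"dp": [0.075,-0.111,0.13],"angular": [0,0,6.8]},{"dp": [0.075,-0.111,0.13],"angular": [0,0,6.8]}])

```text
clock: 1.77
tcp_pos: [463.8, -68.0, 72.6]
ee_rot: [-3.137, 0.157, 0.001]
ft_force: [0.4, 0.7, 0.5]
grip_width: 0.4
gripper_force: 0.0
```

Run:
```python
from h import *
o=get_obs();print(o['clock'],o['tcp_pos'],o['ee_rot'],o['ft_force'])
a=snap('top','t1');b=snap('scene','s1')
x,y=150,190
im=b['pixels'][y:y+150,x:x+200]; cv2.imwrite('pics/s1c.png',cv2.cvtColor(cv2.resize(im,None,fx=4,fy=4,interpolation=cv2.INTER_CUBIC),cv2.COLOR_RGB2BGR))
```

```text
1.7667 [463.78946497 -68.0383764   72.61220907] [-3.13733000e+00  1.57010564e-01  1.37762907e-03] [0.44458477 0.69483032 0.51027995]
```

View pics/s1c.png

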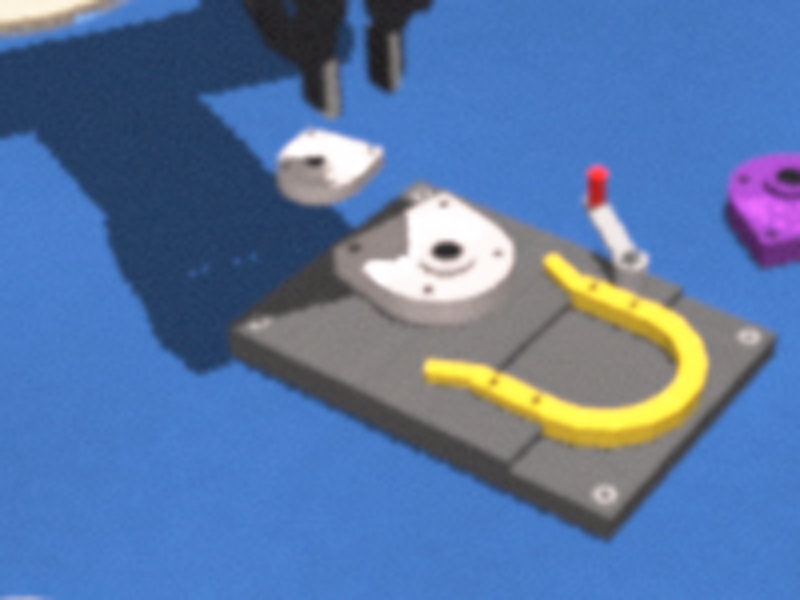

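Run:
```python
from h import *
b=load('s1');X=cloud(b); m=(abs(X[...,0]-464)<35)&(abs(X[...,1]+68)<50)&(X[...,2]>45)&(X[...,2]<110)
P=X[m];print(len(P),np.percentile(P[:,2],[0,2,5,10]),P[P[:,2]<80].min(0),P[P[:,2]<80].max(0))
c=load('t1');Xt=cloud(c);m=(Xt[...,2]<30)&(Xt[...,2]>5)
print('decoy far edge', ray(c,297,258,18))
```

```text
Traceback (most recent call last):
ValueError: zero-size array to reduction operation minimum which has no identity
```

Run:
```python
from h import *
b=load('s1');X=cloud(b)
for z in (60,65,70,75,80,85): print(z,[ray(b,*q,z)[:2].round(0).tolist() for q in ((232.5,219),(247,212.5))])
print(X[205:222:3,228:250:3].round(0)[...,2])
print('decoy far edge', ray(load('t1'),297,258,18))
```

```text
60 [[417.0, -46.0], [421.0, -2.0]]
65 [[423.0, -51.0], [427.0, -8.0]]
70 [[429.0, -56.0], [432.0, -13.0]]
75 [[435.0, -62.0], [438.0, -19.0]]
80 [[441.0, -67.0], [444.0, -24.0]]
85 [[447.0, -72.0], [450.0, -30.0]]
[[143. 144. 142.  -1.   1. 119. 123. 124.]
 [134. 133. 132.   1.  -0. 111. 116. 117.]
 [128. 125. 125.   2.   0. 103. 107. 108.]
 [119. 119. 118.   0.   1.   0.   2.   1.]
 [  1. 110. 110.   0.   1.  -2.  -0.   0.]
 [ -2.  -1.  -0.   0.  -0.  -1.  -1.  -1.]]
decoy far edge [422.26096291 -33.27134039  18.        ]
```

Run:
```python
from h import *
b=load('s1');print('tip expected px',proj(b,[475,-92,65]),proj(b,[475,-44,65]))
b=snap('scene','s2');X=cloud(b);print(get_obs()['tcp_pos'],get_obs()['clock'])
print(X[205:240:3,224:250:3].round(0)[...,2])
```

```text
tip expected px [234.83810042 234.69933752] [250.18675041 226.09249811]
[464.39316147 -68.36590268  73.54584122] 1.9167
[[151. 146. 144. 140.   1.  -1. 116. 122. 125.]
 [ -3. 130. 134. 133.  -1.   0. 107. 115. 117.]
 [ -0. 124. 125. 125.  -1.   1.   2. 106. 110.]
 [  2. 114. 119. 120.  -1.   0.   1.   1.  -1.]
 [ -1.  -0. 111. 110.  -1.  -1.  -0.   1.  -0.]
 [ -1.  -1.  -2.   1.  -0.  -1.   1.  -1.  -1.]
 [ -1.  12.  12.  -1.  -2.  -1.  -1.  -1.   1.]
 [ 13.  13.  13.  14.  16.  13.  -0.   2.  -2.]
 [ 13.  17.  17.  18.  10.  12.  11.   8.   0.]
 [ 14.  16.  16.  16.  11.  12.   6.   1.  -1.]
 [ 13.  12.  10.  12.  13.   8.  -1.   0.  -1.]
 [  5.   6.  10.   7.   4.   1.   0.   1.   0.]]
```

The crop shows the fingertips at (330,112) and (388,88), and their depth puts them near z = 103 mm. That is about 38 mm higher than the TCP reading implies. I'll lower 30 mm, within what either reading allows, and measure the tips again.

>>> apply_moves(moves=[{"dp": [0,0,0.01],"angular": [0,0,0]},{"dp": [0,0,0.02],"angular": [0,0,0]},{"dp": [0,0,0.03],"angular": [0,0,0]},{"dp": [0,0,0.03],"angular": [0,0,0]},{"dp": [0,0,0.03],"angular": [0,0,0]},{"dp": [0,0,0.03],"angular": [0,0,0]},{"dp": [0,0,0.03],"angular": [0,0,0]},{"dp": [0,0,0.03],"angular": [0,0,0]},{"dp": [0,0,0.03],"angular": [0,0,0]},{"dp": [0,0,0.03],"angular": [0,0,0]}])

```text
clock: 2.75
tcp_pos: [464.0, -68.1, 42.9]
ee_rot: [3.138, -0.157, 0.001]
ft_force: [-0.2, -0.6, 0.1]
grip_width: 0.401
gripper_force: 0.0
```

Run:
```python
from h import *
b=snap('scene','s3');snap('top','t3');X=cloud(b);print(get_obs()['tcp_pos'],get_obs()['ft_force'])
print(X[210:246:3,221:262:3].round(0)[...,2])
im=b['pixels'][190:310,180:340]; cv2.imwrite('pics/s3c.png',cv2.cvtColor(cv2.resize(im,None,fx=5,fy=5,interpolation=cv2.INTER_CUBIC),cv2.COLOR_RGB2BGR))
```

```text
[463.98000786 -68.09393879  42.77984215] [-0.60456295 -0.53214406  0.34440462]
[[142. 138. 123. 131. 130.   1.   2. 103. 109. 110. 107.  -1.  -2.  -1.]
 [134. 131. 127. 124. 122.  -2.  -1.  95. 101. 103.  97.  -1.   2.   1.]
 [ -0. 124. 121. 116. 114.   2.  -0.  87.  94.  97.  87.  -1.   2.  -2.]
 [  0.  -2. 103. 107. 105.   1.  -0.  78.  83.  89.  81.   1.   1.   1.]
 [ -1.  -1.  96.  98.  97.  -0.   1.   2.  75.  78.  -0.   1.   1.  -0.]
 [ -2.  14.  87.  90.  90.  11.  -1.   2.  -0.  -1.  -2.  -1.   0.  -0.]
 [ 12.  11.  19.  81.  80.  12.  13.  14.  12.  -2.   1.   1.   1.   0.]
 [ 13.  13.  17.  18.  16.  11.  12.  10.   2.  -1.   1.   0.   1.  -1.]
 [ 11.  10.  13.  12.  11.  13.  10.   3.  -3.   1.   2.  -2.   0.  -1.]
 [  4.   8.  10.  11.   9.   7.   3.   0.   1.   0.   2.  19.  20.  21.]
 [  0.   1.   0.   1.   3.   0.  -3.  -0.  -1.  19.  20.  21.  18.  39.]
 [ -3.   1.   0.   1.  -1.  -0.   0.  -3.  20.  20.  17.  35.  39.  36.]]
```

View pics/s3c.png

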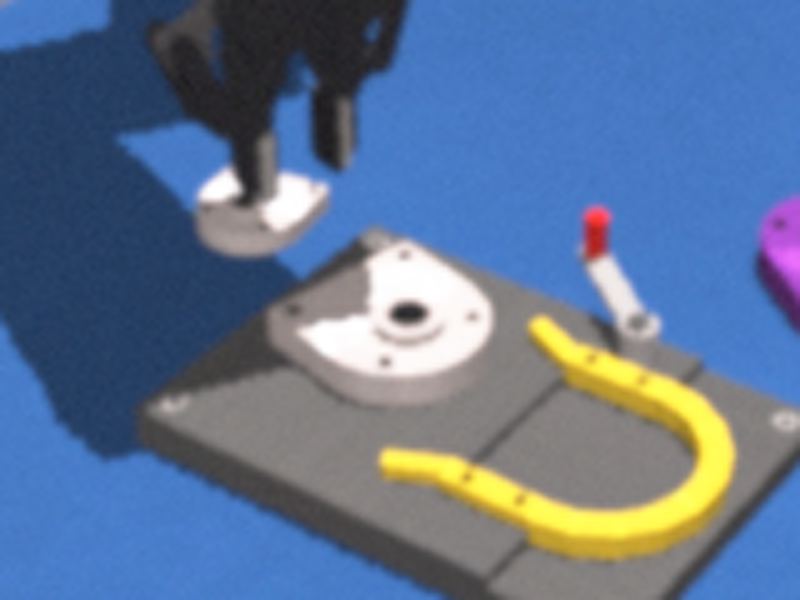

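Run:
```python
from h import *
b=load('s3');X=cloud(b)
print(X[222:231:2,230:235].round(0).tolist());print(X[216:224:2,245:252].round(0).tolist())
c=load('t3');X=cloud(c);m=(X[...,2]>45)&(X[...,0]>440)&(X[...,0]<520)&(X[...,1]<0)&(X[...,1]>-140);v,u=np.nonzero(m);print(u.min(),u.max(),v.min(),v.max(),X[m].min(0),X[m].max(0))
```

```text
[[[467.0, -97.0, 98.0], [469.0, -96.0, 98.0], [467.0, -91.0, 95.0], [471.0, -91.0, 97.0], [473.0, -91.0, 97.0]], [[467.0, -97.0, 93.0], [469.0, -96.0, 93.0], [467.0, -92.0, 90.0], [472.0, -93.0, 93.0], [473.0, -91.0, 93.0]], [[468.0, -98.0, 88.0], [466.0, -94.0, 85.0], [469.0, -93.0, 86.0], [471.0, -92.0, 86.0], [470.0, -88.0, 84.0]], [[465.0, -97.0, 81.0], [467.0, -95.0, 81.0], [468.0, -93.0, 80.0], [470.0, -92.0, 80.0], [473.0, -92.0, 82.0]], [[398.0, -41.0, 17.0], [398.0, -37.0, 15.0], [468.0, -93.0, 75.0], [470.0, -92.0, 75.0], [472.0, -91.0, 76.0]]]
[[[468.0, -53.0, 94.0], [470.0, -51.0, 94.0], [473.0, -51.0, 95.0], [477.0, -52.0, 97.0], [476.0, -48.0, 95.0], [473.0, -41.0, 90.0], [470.0, -36.0, 87.0]], [[464.0, -49.0, 84.0], [470.0, -52.0, 89.0], [474.0, -52.0, 90.0], [477.0, -52.0, 92.0], [476.0, -48.0, 89.0], [472.0, -41.0, 84.0], [474.0, -39.0, 84.0]], [[465.0, -50.0, 80.0], [470.0, -52.0, 83.0], [473.0, -51.0, 84.0], [477.0, -52.0, 86.0], [476.0, -48.0, 84.0], [479.0, -47.0, 85.0], [380.0, 48.0, -3.0]], [[466.0, -51.0, 75.0], [466.0, -49.0, 75.0], [473.0, -51.0, 79.0], [473.0, -49.0, 78.0], [475.0, -47.0, 78.0], [475.0, -44.0, 77.0], [391.0, 38.0, -0.0]]]
283 362 192 238 [ 440.04943534 -136.51052532  162.60875685] [ 5.19688631e+02 -1.42700200e-02  4.20069747e+02]
```

>>> apply_moves(moves=[{"dp": [0,0,0.003],"angular": [0,0,0]},{"dp": [0,0,0.006],"angular": [0,0,0]},{"dp": [0,0,0.009],"angular": [0,0,0]},{"dp": [0,0,0.012],"angular": [0,0,0]},{"dp": [0,0,0.014],"angular": [0,0,0]},{"dp": [0,0,0.016],"angular": [0,0,0]},{"dp": [0,0,0.017],"angular": [0,0,0]},{"dp": [0,0,0.018],"angular": [0,0,0]},{"dp": [0,0,0.018],"angular": [0,0,0]},{"dp": [0,0,0.018],"angular": [0,0,0]}])

```text
clock: 3.68
tcp_pos: [464.0, -68.1, 24.7]
ee_rot: [3.138, -0.157, 0.0]
ft_force: [0.1, -0.4, 0.8]
grip_width: 0.399
gripper_force: 0.0
```

```bash
cat > tip.py <<'E'
from h import *
import sys
b=snap('scene',sys.argv[1]);X=cloud(b);o=get_obs();p=o['tcp_pos'];print(o['clock'],p,o['ft_force'])
m=(abs(X[...,0]-p[0]-8)<14)&(abs(X[...,1]-p[1])<36)&(X[...,2]>p[2]+12)&(X[...,2]<p[2]+80)&(X[...,2]>24)
P=X[m]
for s in (-1,1):
    Q=P[(P[:,1]-p[1])*s>5]; print(s,len(Q),np.sort(Q[:,2])[:6].round(1),Q[Q[:,2]<Q[:,2].min()+15].mean(0).round(1))
E
python3 tip.py s4
```

```text
3.7333 [463.98178068 -68.09901873  24.77054847] [-0.74861761  0.3602506  -0.07571273]
-1 125 [56.5 56.6 57.1 57.8 58.2 58.6] [468.9 -92.8  64.1]
1 157 [53.9 54.7 56.1 57.2 57.5 57.6] [470.5 -49.7  62.4]
```

>>> apply_moves(moves=[{"dp": [0,0,0.004],"angular": [0,0,0]},{"dp": [0,0,0.008],"angular": [0,0,0]},{"dp": [0,0,0.012],"angular": [0,0,0]},{"dp": [0,0,0.016],"angular": [0,0,0]},{"dp": [0,0,0.019],"angular": [0,0,0]},{"dp": [0,0,0.022],"angular": [0,0,0]},{"dp": [0,0,0.024],"angular": [0,0,0]},{"dp": [0,0,0.025],"angular": [0,0,0]},{"dp": [0,0,0.026],"angular": [0,0,0]},{"dp": [0,0,0.026],"angular": [0,0,0]}])

```text
clock: 4.57
tcp_pos: [463.9, -68.1, -1.4]
ee_rot: [-3.138, 0.157, 0.0]
ft_force: [0.1, -0.8, -0.4]
grip_width: 0.401
gripper_force: 0.0
```

```bash
python3 tip.py s5
python3 - <<'E'
import cv2
im=cv2.imread('pics/s5.png')[190:310,180:340]; cv2.imwrite('pics/s5c.png',cv2.resize(im,None,fx=5,fy=5,interpolation=cv2.INTER_CUBIC))
E
```

```text
4.6167 [463.95636367 -68.10686523  -1.30179553] [ 0.53843917 -0.03846313  0.49786286]
-1 125 [28.7 30.  32.  33.5 33.8 34.1] [468.3 -93.6  38.5]
1 153 [29.5 29.9 30.  30.3 31.  31. ] [469.8 -49.5  36.5]
```

View pics/s5c.png

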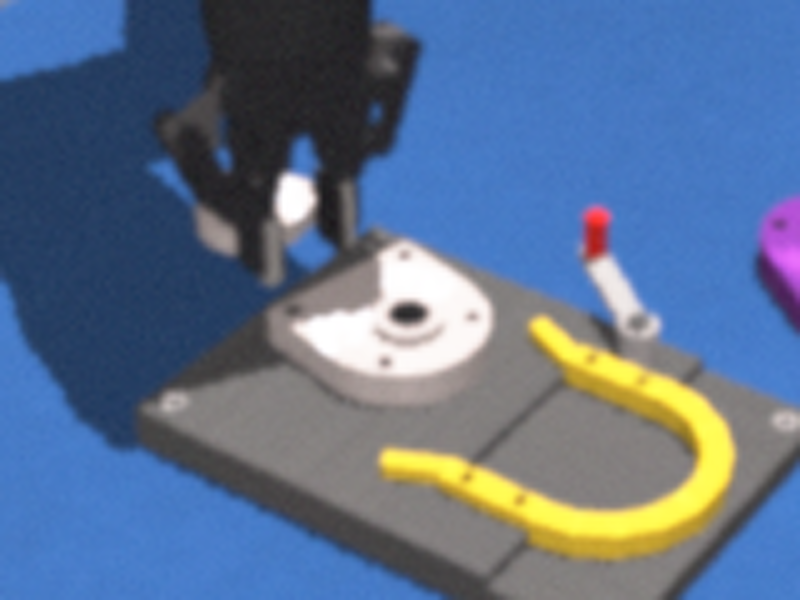

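The crop shows the tips at (272,283) and (345,248), about 28 mm high and just behind the cover's rear. That confirms a constant 30 mm offset, so I'll use the tip height I measured. I'll lower 3.5 mm and push along the cover's own heading.

>>> apply_moves(moves=[{"dp": [0.003,0,0.002],"angular": [0,0,0]},{"dp": [0.008,0,0.0035],"angular": [0,0,0]},{"dp": [0.013,0,0.0035],"angular": [0,0,0]},{"dp": [0.018,0,0.0035],"angular": [0,0,0]},{"dp": [0.022,0,0.0035],"angular": [0,0,0]},{"dp": [0.027,0,0.0035],"angular": [0,0,0]},{"dp": [0.032,0,0.0035],"angular": [0,0,0]},{"dp": [0.037,0,0.0035],"angular": [0,0,0]},{"dp": [0.042,0,0.0035],"angular": [0,0,0]},{"dp": [0.046,0,0.0035],"angular": [0,0,0]}])

```text
clock: 5.45
tcp_pos: [510.3, -72.7, -4.9]
ee_rot: [-3.138, 0.157, -0.0]
ft_force: [-2.8, 0.5, 0.4]
grip_width: 0.4
gripper_force: 1.1
```

```bash
cat > cov.py <<'E'
from m import *
import sys
O[:2]=[611,-80]
c=snap('top',sys.argv[1]);s=snap('scene',sys.argv[1]+'s');o=get_obs();print(o['clock'],o['tcp_pos'],o['ft_force'])
for n,c,roi in (('top',c,(265,130,370,250)),('scene',s,(200,220,350,325))):
    hsv=cv2.cvtColor(c['pixels'],cv2.COLOR_RGB2HSV);H,S,V=[hsv[...,i].astype(int) for i in range(3)];X=cloud(c)
    m=((S<60)&(V>100)&(X[...,2]>26)&(X[...,2]<48)).astype(np.uint8)
    F=w2f(X.reshape(-1,3)).reshape(X.shape); m&=((abs(F[...,1])<58)).astype(np.uint8)
    m=cv2.morphologyEx(cv2.morphologyEx(m,cv2.MORPH_CLOSE,np.ones((5,5))),cv2.MORPH_OPEN,np.ones((5,5)))
    cn=big(m,roi); P=np.array([ray(c,u,v,38)[:2] for u,v in cn[:,0]],np.float32);r=cv2.minAreaRect(P);print(n,r,w2f([*r[0],38]).round(1))
    d=np.zeros(V.shape,np.uint8);cv2.drawContours(d,[cn],-1,1,-1);d=cv2.erode(d,np.ones((9,9)));vv,uu=np.nonzero((d>0)&(V<90))
    if len(uu):print(' bore f',w2f(ray(c,uu.mean(),vv.mean(),43)).round(1),len(uu))
    q=X[m>0];print(' med z',np.median(q[:,2]).round(1))
E
python3 cov.py c1
```

```text
5.55 [510.58758497 -72.85041123  -4.75920497] [ 0.38131809 -0.31153738 -0.84471732]Traceback (most recent call last):
  File "cov.py", line 10, in <module>
    cn=big(m,roi); P=np.array([ray(c,u,v,38)[:2] for u,v in cn[:,0]],np.float32);r=cv2.minAreaRect(P);print(n,r,w2f([*r[0],38]).round(1))
  File "m.py", line 4, in big
    return max(cv2.findContours(k,cv2.RETR_EXTERNAL,cv2.CHAIN_APPROX_NONE)[0],key=cv2.contourArea)
ValueError: max() iterable argument is empty
```

```bash
python3 - <<'E'
s=open('cov.py').read()
s=s.replace("    cn=big(","    if m[roi[1]:roi[3],roi[0]:roi[2]].sum()<100: print(n,'hidden'); continue\n    cn=big(")
open('cov.py','w').write(s)
E
python3 cov.py c1b
python3 - <<'E'
import cv2,numpy as np
a=cv2.imread('pics/c1b.png')[120:260,240:380]; b=cv2.imread('pics/c1bs.png')[200:340,195:355]
f=lambda i:cv2.resize(i,(398,398),interpolation=cv2.INTER_CUBIC)
cv2.imwrite('pics/c1v.png',np.hstack([f(a),f(b)]))
E
```

```text
5.65 [509.96462633 -72.7406741   -4.77722555] [-0.59756155  0.18226157  0.04896977]
top hidden
scene ((564.18212890625, -85.05157470703125), (89.25634002685547, 105.00482940673828), 84.34002685546875) [-47.1   1.6  38. ]
 bore f [-43.6   6.4  43. ] 20
 med z 37.8
```

View pics/c1v.png

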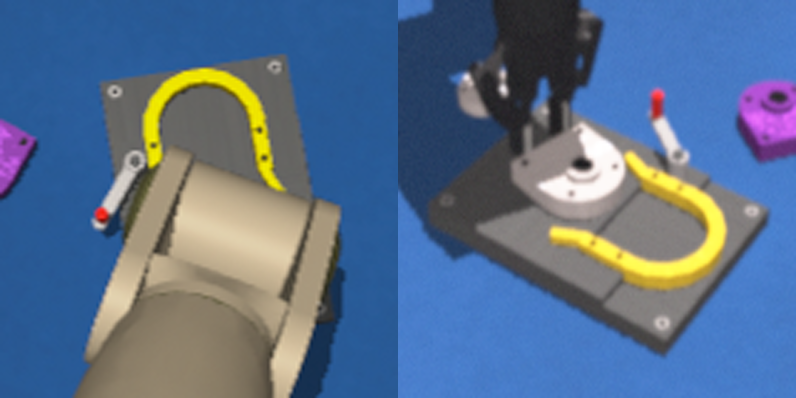

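The view shows the fingers flush against the cover's rear (right half, about (545,140)) and the nose entering the lead-in. Top is blocked by the arm. I'll carry on with a short straight push, then an arc to square it up.

>>> apply_moves(moves=[{"dp": [0.004,0,0],"angular": [0,0,0]},{"dp": [0.008,0,0],"angular": [0,0,0]},{"dp": [0.012,0,0],"angular": [0,0,0]},{"dp": [0.015,0,0],"angular": [0,0,0]},{"dp": [0.0177,0.001,0],"angular": [0,0,-1.15]},{"dp": [0.0204,0.002,0],"angular": [0,0,-2.3]},{"dp": [0.0231,0.003,0],"angular": [0,0,-3.45]},{"dp": [0.0259,0.0038,0],"angular": [0,0,-4.6]},{"dp": [0.0286,0.0046,0],"angular": [0,0,-5.75]},{"dp": [0.0314,0.0054,0],"angular": [0,0,-6.9]}])

```text
clock: 6.48
tcp_pos: [540.6, -81.3, -4.8]
ee_rot: [3.141, 0.035, -0.0]
ft_force: [-1.9, 0.1, -0.6]
grip_width: 0.405
gripper_force: 0.7
```

```bash
python3 cov.py c2
python3 - <<'E'
from h import *
O[:2]=[611,-80]
# rails in the scene view: top-surface yellow points by depth -> fixture frame, centre of the straight rails
c=load('c2s');hsv=cv2.cvtColor(c['pixels'],cv2.COLOR_RGB2HSV);H,S,V=[hsv[...,i].astype(int) for i in range(3)];X=cloud(c)
m=(H>20)&(H<36)&(S>140)&(abs(X[...,2]-28)<2.5);m[:220]=0;m[325:]=0;m[:,:200]=0;m[:,350:]=0
F=w2f(X[m]);
for lo,hi in ((5,20),(20,35),(-27,-15)):
    Q=F[(F[:,0]>lo)&(F[:,0]<hi)];print(lo,hi,[Q[Q[:,1]*s>0][:,1].mean().round(1) for s in (1,-1)],[np.percentile(Q[Q[:,1]*s>0][:,1],[5,95]).round(1) for s in (1,-1)])
print('far x',np.percentile(F[abs(F[:,1])<8][:,0],[5,50,95]))
E
```

```text
6.5833 [541.02608398 -81.46154012  -4.73282436] [-0.09345761 -0.25114427 -0.14866358]
top hidden
scene ((592.5443115234375, -86.98343658447266), (102.17140197753906, 91.53717803955078), 2.8426005840301514) [-19.3  -4.3  38. ]
 bore f [-12.1  -0.2  43. ] 22
 med z 37.7
5 20 [np.float64(45.5), np.float64(-49.3)] [array([39.7, 51.4]), array([-55. , -43.5])]
20 35 [np.float64(45.5), np.float64(-49.4)] [array([39.7, 50.9]), array([-54.8, -43.3])]
-27 -15 [np.float64(56.6), np.float64(-55.9)] [array([54.8, 57.9]), array([-60.5, -50.7])]
far x [85.97837443 91.88519832 97.11558094]
```

>>> apply_moves(moves=[{"dp": [0.0027,0.0011,0],"angular": [0,0,-1.15]},{"dp": [0.0054,0.0022,0],"angular": [0,0,-2.3]},{"dp": [0.0081,0.0032,0],"angular": [0,0,-3.45]},{"dp": [0.0109,0.0042,0],"angular": [0,0,-4.6]},{"dp": [0.0136,0.0051,0],"angular": [0,0,-5.75]},{"dp": [0.0163,0.006,0],"angular": [0,0,-6.9]},{"dp": [0.0193,0.0056,0],"angular": [0,0,-6.9]},{"dp": [0.0223,0.0053,0],"angular": [0,0,-6.9]},{"dp": [0.0253,0.0049,0],"angular": [0,0,-6.9]},{"dp": [0.0282,0.0046,0],"angular": [0,0,-6.9]}])

```text
clock: 7.42
tcp_pos: [569.0, -85.2, -4.8]
ee_rot: [3.134, 0.221, 0.0]
ft_force: [-2.9, -0.3, 1.4]
grip_width: 0.398
gripper_force: 1.5
```

```bash
python3 cov.py c3
```

```text
7.5167 [569.48677202 -85.15551263  -4.75028015] [-0.11462308  0.70656551  0.21302074]
top hidden
scene ((621.015869140625, -83.8416519165039), (100.18603515625, 92.39193725585938), 10.498885154724121) [ 9.4 -5.2 38. ]
 bore f [19.  -2.2 43. ] 22
 med z 37.5
```

>>> apply_moves(moves=[{"dp": [0.003,0,0],"angular": [0,0,0]},{"dp": [0.006,0,0],"angular": [0,0,0]},{"dp": [0.009,0,0],"angular": [0,0,0]},{"dp": [0.012,0,0],"angular": [0,0,0]},{"dp": [0.015,0,0],"angular": [0,0,0]},{"dp": [0.018,0,0],"angular": [0,0,0]},{"dp": [0.021,0,0],"angular": [0,0,0]},{"dp": [0.024,0,0],"angular": [0,0,0]},{"dp": [0.026,0,0],"angular": [0,0,0]},{"dp": [0.028,0,0],"angular": [0,0,0]}])

```text
clock: 8.35
tcp_pos: [596.6, -81.2, -4.9]
ee_rot: [-3.134, -0.221, 0.0]
ft_force: [-0.8, -0.5, -1.1]
grip_width: 0.401
gripper_force: 0.6
```

```bash
python3 cov.py c4
```

```text
8.45 [596.84383733 -81.26966507  -4.72178504] [-0.4650713  -0.11622991 -0.77566056]
top hidden
scene ((642.9840087890625, -83.3355484008789), (95.39554595947266, 106.76271057128906), 56.864933013916016) [31.2 -7.8 38. ]
 bore f [46.6 -3.9 43. ] 26
 med z 35.9
```

>>> apply_moves(moves=[{"dp": [0.001,0,0],"angular": [0,0,0]},{"dp": [0.002,0,0],"angular": [0,0,0]},{"dp": [0.003,0,0],"angular": [0,0,0]},{"dp": [0.0035,0,0],"angular": [0,0,0]},{"dp": [0.004,0,0],"angular": [0,0,0]},{"dp": [0.0045,0,0],"angular": [0,0,0]},{"dp": [0.005,0,0],"angular": [0,0,0]},{"dp": [0.0055,0,0],"angular": [0,0,0]},{"dp": [0.006,0,0],"angular": [0,0,0]},{"dp": [0.006,0,0],"angular": [0,0,0]}])

```text
clock: 9.28
tcp_pos: [602.0, -80.5, -4.8]
ee_rot: [-3.134, -0.221, 0.002]
ft_force: [-4.4, -0.8, 3.3]
grip_width: 0.4
gripper_force: 2.4
```

```bash
cat > flat.py <<'E'
from h import *
import sys
O[:2]=[611,-80]
c=load(sys.argv[1]);hsv=cv2.cvtColor(c['pixels'],cv2.COLOR_RGB2HSV);X=cloud(c);F=w2f(X.reshape(-1,3)).reshape(X.shape)
m=(hsv[...,1]<60)&(hsv[...,2]>100)&(F[...,2]>27)&(F[...,2]<41)&(abs(F[...,1])<37)&(F[...,0]>-10)&(F[...,0]<82)&(np.hypot(F[...,0]-51.5,F[...,1])>19)
m=cv2.erode(m.astype(np.uint8),np.ones((3,3)))>0;P=F[m]
A=np.c_[P[:,:2]-[43.5,0],np.ones(len(P))];s=np.linalg.lstsq(A,P[:,2],rcond=None)[0]
print('n',len(P),'slope mm over 84 in x, 80 in y',s[0]*84,s[1]*80,'z mid',s[2])
E
python3 cov.py c5; for i in c3s c4s c5s;do python3 flat.py $i;done
```

```text
9.3833 [601.94339871 -80.46518538  -4.8375075 ] [-4.6913433  -1.24023816  2.08902422]
top hidden
scene ((648.03955078125, -81.29924011230469), (93.27030181884766, 101.1628189086914), 55.132266998291016) [36.5 -6.5 38. ]
 bore f [51.9 -5.7 43. ] 22
 med z 33.0
n 251 slope mm over 84 in x, 80 in y -6.1802615845963444 0.4840543640278838 z mid 34.604775126707445
n 460 slope mm over 84 in x, 80 in y -5.3588771607296355 -0.04797936388570179 z mid 35.058571500304204
n 424 slope mm over 84 in x, 80 in y 0.26037592865056713 -0.2544184900273194 z mid 32.907802268336575
```

Seated: the cover top reads flat, with mid height 32.9 mm (33 expected) and slope under 0.3 mm. I'll back off, raise the arm and plan the keeper swing.

>>> apply_moves(moves=[{"dp": [-0.004,0,0],"angular": [0,0,0]},{"dp": [-0.01,0,0],"angular": [0,0,0]},{"dp": [-0.018,0,0],"angular": [0,0,0]},{"dp": [-0.026,0,-0.005],"angular": [0,0,0]},{"dp": [-0.034,0,-0.02],"angular": [0,0,0]},{"dp": [-0.04,0,-0.04],"angular": [0,0,0]},{"dp": [-0.04,0,-0.06],"angular": [0,0,0]},{"dp": [-0.04,0,-0.08],"angular": [0,0,0]},{"dp": [-0.04,0,-0.085],"angular": [0,0,0]},{"dp": [-0.04,0,-0.085],"angular": [0,0,0]}])

```text
clock: 10.22
tcp_pos: [563.3, -86.4, 81.8]
ee_rot: [3.132, 0.221, 0.005]
ft_force: [0.4, -0.2, -0.8]
grip_width: 0.399
gripper_force: 0.0
```

```bash
python3 cov.py c6; python3 flat.py c6s
python3 - <<'E'
from h import *
o=get_obs();print(o['joint_pos'].round(3),o['tcp_pos'],o['ee_rot'])
for tag,roi in (('c6',(240,130,370,250)),('c6s',(200,200,350,325))):
    c=load(tag);hsv=cv2.cvtColor(c['pixels'],cv2.COLOR_RGB2HSV);H,S,V=[hsv[...,i].astype(int) for i in range(3)]
    m=((H<8)|(H>172))&(S>140)&(V>90);v,u=np.nonzero(m);k=(u>roi[0])&(u<roi[2])&(v>roi[1])&(v<roi[3]);print(tag,k.sum(),ray(c,u[k].mean(),v[k].mean(),51) if k.any() else None)
R=down(8.08);p=np.array([562.5,-86.2,80.2]);print(shift(p,R,[573.5,17.8,80],down(-30.5)))
E
```

```text
10.3167 [562.22354537 -85.91199171  79.4086795 ] [-0.0607865  -0.60564296 -0.230745  ]
top hidden
scene ((657.6135864257812, -76.85877990722656), (83.02212524414062, 91.7719497680664), 7.9312825202941895) [46.6 -3.4 38. ]
 bore f [52.5 -5.  43. ] 18
 med z 33.1
n 406 slope mm over 84 in x, 80 in y 0.21276745661983562 -0.028849622253090956 z mid 32.89465297108723
[-0.358  0.529  1.518  0.     1.096  1.072] [562.22354537 -85.91199171  79.4086795 ] [-3.13335540e+00 -2.21057862e-01  1.32464365e-03]
c6 17 [574.44959801  17.43387115  51.        ]
c6s 26 [570.78618612  17.64708366  51.        ]
(array([  25.5, -101.4,    0.2]), array([ 0.  ,  0.  , 38.58]))
```

>>> apply_moves(moves=[{"dp": [0.003,-0.013,0],"angular": [0,0,5]},{"dp": [0.007,-0.027,0],"angular": [0,0,10]},{"dp": [0.011,-0.043,0],"angular": [0,0,16]},{"dp": [0.015,-0.06,0],"angular": [0,0,22]},{"dp": [0.019,-0.076,0],"angular": [0,0,28]},{"dp": [0.022,-0.09,0],"angular": [0,0,34]},{"dp": [0.025,-0.101,0.01],"angular": [0,0,38.6]},{"dp": [0.025,-0.101,0.02],"angular": [0,0,38.6]},{"dp": [0.025,-0.101,0.02],"angular": [0,0,38.6]},{"dp": [0.025,-0.101,0.02],"angular": [0,0,38.6]}], grip=0.26)

```text
clock: 11.15
tcp_pos: [572.6, 16.9, 58.9]
ee_rot: [3.031, -0.824, -0.004]
ft_force: [-0.2, -0.0, 0.1]
grip_width: 0.263
gripper_force: 0.0
```

Run:
```python
from h import *
o=get_obs();print(o['clock'],o['tcp_pos'],o['ee_rot'],o['grip_width'],o['joint_pos'].round(2));a=snap('top','k1');b=snap('scene','k1s');X=cloud(b)
p=o['tcp_pos'];m=(abs(X[...,0]-p[0])<35)&(abs(X[...,1]-p[1])<35)&(X[...,2]>66)&(X[...,2]<115);P=X[m];P=P[np.argsort(P[:,2])];print(len(P),P[:12].round(0).tolist())
im=b['pixels'][170:290,230:390]; cv2.imwrite('pics/k1c.png',cv2.cvtColor(cv2.resize(im,None,fx=5,fy=5,interpolation=cv2.INTER_CUBIC),cv2.COLOR_RGB2BGR))
```

```text
11.15 [572.56095333  16.94168328  58.87685985] [ 3.03123392 -0.82380696 -0.0041676 ] 0.26275420320184717 [-0.17  0.56  1.52 -0.    1.06  1.93]
139 [[567.0, 0.0, 88.0], [583.0, 23.0, 89.0], [576.0, 27.0, 90.0], [567.0, 1.0, 91.0], [575.0, 1.0, 91.0], [582.0, 24.0, 91.0], [588.0, 24.0, 91.0], [568.0, 33.0, 92.0], [575.0, -2.0, 92.0], [591.0, 24.0, 93.0], [572.0, 29.0, 93.0], [587.0, 24.0, 94.0]]
```

View pics/k1c.png

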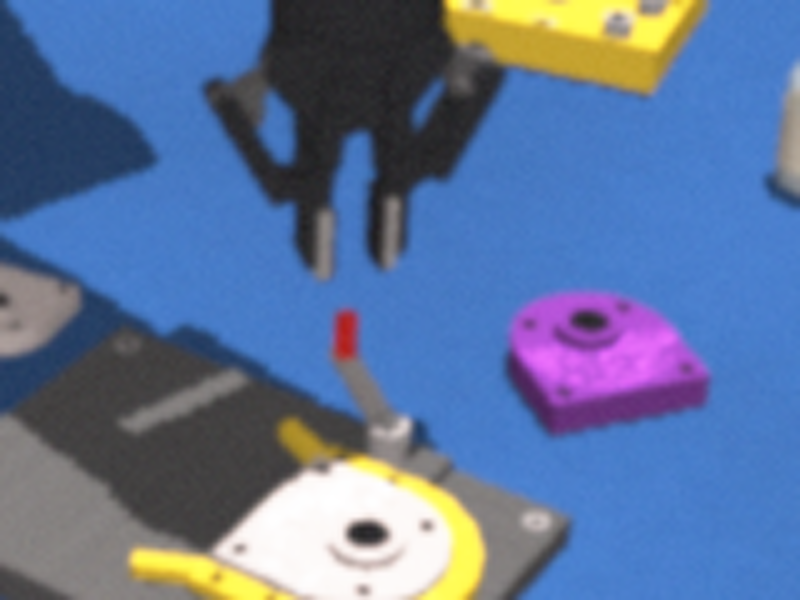

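The crop shows the open fingers (tips at (318,278) and (388,268)) directly above and astride the red peg at (345,315). The cover lies flush in the pocket. I'll lower the fingers round the peg.

>>> apply_moves(moves=[{"dp": [0,0,0.006],"angular": [0,0,0]},{"dp": [0,0,0.013],"angular": [0,0,0]},{"dp": [0,0,0.019],"angular": [0,0,0]},{"dp": [0,0,0.024],"angular": [0,0,0]},{"dp": [0,0,0.029],"angular": [0,0,0]},{"dp": [0,0,0.034],"angular": [0,0,0]},{"dp": [0,0,0.038],"angular": [0,0,0]},{"dp": [0,0,0.041],"angular": [0,0,0]},{"dp": [0,0,0.042],"angular": [0,0,0]},{"dp": [0,0,0.042],"angular": [0,0,0]}])

```text
clock: 12.08
tcp_pos: [573.3, 17.5, 18.0]
ee_rot: [3.031, -0.827, -0.0]
ft_force: [-0.3, -0.5, 1.0]
grip_width: 0.26
gripper_force: 0.0
```

Run:
```python
from h import *
o=get_obs();print(o['clock'],o['tcp_pos'],o['ft_force'])
P=np.array([623.5,-11.6,0]);  # pivot
th0=149.5
p0=P+58*np.array([np.cos(np.radians(th0)),np.sin(np.radians(th0)),0]); 
def path(a,b,n=10):
    f=lambda t:P+58*np.array([np.cos(np.radians(t)),np.sin(np.radians(t)),0])
    R0=down(a-180)
    for k in range(1,n+1):
        t=a+(b-a)*k/n; d,r=shift(f(a),R0,f(t),down(t-180)); print(round(t,1),d,r)
path(149.5,179.5);  # same rows serve every 30 degree arc
```

```text
12.0833 [573.26294665  17.49810026  17.98571428] [-0.26966457 -0.47268127  1.04225101]
152.5 [0.1 3.  0. ] [ 0.  0. -3.]
155.5 [0.3 6.1 0. ] [ 0.  0. -6.]
158.5 [0.7 9.1 0. ] [ 0.  0. -9.]
161.5 [ 1.3 12.1  0. ] [  0.   0. -12.]
164.5 [ 2. 15.  0.] [  0.   0. -15.]
167.5 [ 2.8 17.9  0. ] [  0.   0. -18.]
170.5 [ 3.9 20.8  0. ] [  0.   0. -21.]
173.5 [ 5.  23.6  0. ] [  0.   0. -24.]
176.5 [ 6.3 26.3  0. ] [  0.   0. -27.]
179.5 [ 7.8 29.   0. ] [  0.   0. -30.]
```

>>> apply_moves(moves=[{"dp": [0.0001,0.003,0],"angular": [0,0,-3]},{"dp": [0.0003,0.0061,0],"angular": [0,0,-6]},{"dp": [0.0007,0.0091,0],"angular": [0,0,-9]},{"dp": [0.0013,0.0121,0],"angular": [0,0,-12]},{"dp": [0.002,0.015,0],"angular": [0,0,-15]},{"dp": [0.0028,0.0179,0],"angular": [0,0,-18]},{"dp": [0.0039,0.0208,0],"angular": [0,0,-21]},{"dp": [0.005,0.0236,0],"angular": [0,0,-24]},{"dp": [0.0063,0.0263,0],"angular": [0,0,-27]},{"dp": [0.0078,0.029,0],"angular": [0,0,-30]}])

```text
clock: 12.92
tcp_pos: [565.3, -11.5, 18.5]
ee_rot: [-3.141, 0.01, -0.0]
ft_force: [-0.2, 0.9, -0.1]
grip_width: 0.26
gripper_force: 0.4
```

```bash
cat > kp.py <<'E'
from h import *
import sys
o=get_obs();print(o['clock'],o['tcp_pos'],o['ft_force'])
for n,t,roi in (('top',sys.argv[1],(240,130,370,250)),('scene',sys.argv[1]+'s',(200,200,350,325))):
    c=snap(n,t);hsv=cv2.cvtColor(c['pixels'],cv2.COLOR_RGB2HSV);H,S,V=[hsv[...,i].astype(int) for i in range(3)]
    m=((H<8)|(H>172))&(S>140)&(V>50);v,u=np.nonzero(m);k=(u>roi[0])&(u<roi[2])&(v>roi[1])&(v<roi[3])
    if k.sum()>3:
        p=ray(c,u[k].mean(),v[k].mean(),50);d=p-[623.5,-11.6,0];print(n,k.sum(),p.round(1),'dist',np.hypot(*d[:2]).round(1),'bar angle world',np.degrees(np.arctan2(d[1],d[0]))%360)
    else: print(n,'hidden')
E
python3 kp.py k2
```

```text
12.9167 [565.31592947 -11.46905787  18.47923433] [-0.20094726  0.92795648 -0.12405482]
top hidden
scene 35 [562.2  -2.1  50. ] dist 62.1 bar angle world 171.18715221918262
```

Peg is being carried along (171°, about 0.9 N). I'll continue with the next 30° arcs.

>>> apply_moves(moves=[{"dp": [0.0001,0.003,0],"angular": [0,0,-3]},{"dp": [0.0003,0.0061,0],"angular": [0,0,-6]},{"dp": [0.0007,0.0091,0],"angular": [0,0,-9]},{"dp": [0.0013,0.0121,0],"angular": [0,0,-12]},{"dp": [0.002,0.015,0],"angular": [0,0,-15]},{"dp": [0.0028,0.0179,0],"angular": [0,0,-18]},{"dp": [0.0039,0.0208,0],"angular": [0,0,-21]},{"dp": [0.005,0.0236,0],"angular": [0,0,-24]},{"dp": [0.0063,0.0263,0],"angular": [0,0,-27]},{"dp": [0.0078,0.029,0],"angular": [0,0,-30]}])

```text
clock: 13.85
tcp_pos: [572.9, -40.4, 18.4]
ee_rot: [-3.038, -0.8, 0.0]
ft_force: [-2.2, -0.0, 0.2]
grip_width: 0.259
gripper_force: 0.4
```

>>> apply_moves(moves=[{"dp": [0.0001,0.003,0],"angular": [0,0,-3]},{"dp": [0.0003,0.0061,0],"angular": [0,0,-6]},{"dp": [0.0007,0.0091,0],"angular": [0,0,-9]},{"dp": [0.0013,0.0121,0],"angular": [0,0,-12]},{"dp": [0.002,0.015,0],"angular": [0,0,-15]},{"dp": [0.0028,0.0179,0],"angular": [0,0,-18]},{"dp": [0.0039,0.0208,0],"angular": [0,0,-21]},{"dp": [0.005,0.0236,0],"angular": [0,0,-24]},{"dp": [0.0063,0.0263,0],"angular": [0,0,-27]},{"dp": [0.0078,0.029,0],"angular": [0,0,-30]}])

```text
clock: 14.68
tcp_pos: [594.0, -61.9, 18.3]
ee_rot: [-2.727, -1.559, 0.0]
ft_force: [-0.5, -0.7, 0.7]
grip_width: 0.258
gripper_force: 0.4
```

```bash
python3 kp.py k3
```

```text
14.6833 [593.96832852 -61.88771771  18.32338146] [-0.52790448 -0.68678062  0.65162291]
top hidden
scene hidden
```

>>> apply_moves(moves=[{"dp": [0.0001,0.003,0],"angular": [0,0,-3]},{"dp": [0.0003,0.0061,0],"angular": [0,0,-6]},{"dp": [0.0007,0.0091,0],"angular": [0,0,-9]},{"dp": [0.0013,0.0121,0],"angular": [0,0,-12]},{"dp": [0.002,0.015,0],"angular": [0,0,-15]},{"dp": [0.0028,0.0179,0],"angular": [0,0,-18]},{"dp": [0.0039,0.0208,0],"angular": [0,0,-21]},{"dp": [0.005,0.0236,0],"angular": [0,0,-24]},{"dp": [0.0063,0.0263,0],"angular": [0,0,-27]},{"dp": [0.0078,0.029,0],"angular": [0,0,-30]}])

```text
clock: 15.62
tcp_pos: [622.9, -69.7, 18.3]
ee_rot: [-2.232, -2.211, 0.0]
ft_force: [-0.5, -1.0, 0.1]
grip_width: 0.26
gripper_force: 0.3
```

>>> apply_moves(moves=[{"dp": [0,0.001,0],"angular": [0,0,-1]},{"dp": [0,0.002,0],"angular": [0,0,-2]},{"dp": [0.0001,0.003,0],"angular": [0,0,-3]},{"dp": [0.0002,0.004,0],"angular": [0,0,-4]},{"dp": [0.0002,0.005,0],"angular": [0,0,-5]},{"dp": [0.0003,0.006,0],"angular": [0,0,-6]},{"dp": [0.0004,0.007,0],"angular": [0,0,-7]},{"dp": [0.0005,0.008,0],"angular": [0,0,-8]},{"dp": [0.0006,0.0087,0],"angular": [0,0,-8.6]},{"dp": [0.0006,0.0087,0],"angular": [0,0,-8.6]}])

```text
clock: 16.45
tcp_pos: [631.7, -69.5, 18.2]
ee_rot: [2.059, 2.373, 0.0]
ft_force: [-0.4, -0.2, 0.3]
grip_width: 0.26
gripper_force: 0.0
```

```bash
python3 kp.py k4
```

```text
16.45 [631.72061766 -69.46626281  18.1917764 ] [-0.35350911 -0.16960173  0.3106804 ]
top hidden
scene 49 [622.6 -69.7  50. ] dist 58.1 bar angle world 269.09400202474524
```

>>> apply_moves(moves=[{"dp": [0,0.0008,0],"angular": [0,0,0]},{"dp": [0,0.0016,0],"angular": [0,0,0]},{"dp": [0,0.0024,0],"angular": [0,0,0]},{"dp": [0,0.0032,0],"angular": [0,0,0]},{"dp": [0,0.004,0],"angular": [0,0,0]},{"dp": [0,0.0048,0],"angular": [0,0,0]},{"dp": [0,0.0055,0],"angular": [0,0,0]},{"dp": [0,0.006,0],"angular": [0,0,0]},{"dp": [0,0.0065,0],"angular": [0,0,0]},{"dp": [0,0.007,0],"angular": [0,0,0]}])

```text
clock: 17.38
tcp_pos: [636.8, -68.7, 17.9]
ee_rot: [-2.057, -2.37, 0.005]
ft_force: [-11.8, -3.0, 4.5]
grip_width: 0.259
gripper_force: 6.0
```

```bash
python3 kp.py k5
```

```text
17.3833 [636.80667108 -68.72532369  17.94485496] [-11.8394878   -3.00620698   4.45244508]
top hidden
scene 50 [627.8 -69.3  50. ] dist 57.8 bar angle world 274.24281712675
```

12 N, and the tool has stopped 2 mm short of its command: the keeper is at its stop. Now I'll centre the fingers on the peg, rise clear and retreat.

>>> apply_moves(moves=[{"dp": [0,-0.003,0],"angular": [0,0,0]},{"dp": [0,-0.005,0],"angular": [0,0,0]},{"dp": [0,-0.0065,0],"angular": [0,0,0]},{"dp": [0,-0.0065,0],"angular": [0,0,0]},{"dp": [0,-0.0065,-0.01],"angular": [0,0,0]},{"dp": [0,-0.0065,-0.025],"angular": [0,0,0]},{"dp": [0,-0.0065,-0.045],"angular": [0,0,0]},{"dp": [0,-0.0065,-0.07],"angular": [0,0,0]},{"dp": [0,-0.0065,-0.095],"angular": [0,0,0]},{"dp": [0,-0.0065,-0.12],"angular": [0,0,0]}])

```text
clock: 18.32
tcp_pos: [632.2, -69.3, 140.3]
ee_rot: [2.059, 2.372, 0.001]
ft_force: [0.1, 0.0, 1.0]
grip_width: 0.262
gripper_force: 0.0
```

>>> apply_moves(moves=[{"dp": [0,-0.02,-0.01],"angular": [0,0,0]},{"dp": [0,-0.045,-0.03],"angular": [0,0,0]},{"dp": [0,-0.075,-0.05],"angular": [0,0,0]},{"dp": [0,-0.105,-0.06],"angular": [0,0,0]},{"dp": [0,-0.135,-0.06],"angular": [0,0,0]},{"dp": [0.02,-0.165,-0.06],"angular": [0,0,0]},{"dp": [0.04,-0.19,-0.06],"angular": [0,0,0]},{"dp": [0.06,-0.21,-0.06],"angular": [0,0,0]},{"dp": [0.09,-0.22,-0.06],"angular": [0,0,0]},{"dp": [0.12,-0.225,-0.06],"angular": [0,0,0]}])

```text
clock: 19.15
tcp_pos: [391.2, 18.4, 199.2]
ee_rot: [2.061, 2.369, 0.001]
ft_force: [1.0, -0.4, -0.5]
grip_width: 0.26
gripper_force: 0.0
```

```bash
python3 kp.py k6; python3 cov.py c8; python3 flat.py c8s
python3 - <<'E'
import cv2,numpy as np
a=cv2.imread('pics/c8.png')[120:260,240:400]; b=cv2.imread('pics/c8s.png')[200:340,195:355]
f=lambda i:cv2.resize(i,(400,350),interpolation=cv2.INTER_CUBIC)
cv2.imwrite('pics/c8v.png',np.hstack([f(a),f(b)]))
E
```

```text
19.15 [391.21541471  18.44526353 199.18324533] [ 1.01196945 -0.36470953 -0.46418234]
top 20 [632.6 -69.1  50. ] dist 58.2 bar angle world 278.99024576455463
scene 29 [629.1 -69.8  50. ] dist 58.5 bar angle world 275.50772136147225
19.35 [392.70276928  18.06547707 199.03601334] [ 0.42858299 -0.52552113 -0.64349277]
top ((652.7778930664062, -70.00302124023438), (83.03856658935547, 85.9159164428711), 8.345385551452637) [42.8  4.  38. ]
 bore f [49.9  0.6 43. ] 34
 med z 34.0
scene ((656.994140625, -67.68819427490234), (82.4804916381836, 110.61813354492188), 6.111680030822754) [47.3  5.7 38. ]
 bore f [52.5 -5.  43. ] 18
 med z 33.4
n 355 slope mm over 84 in x, 80 in y -0.8250959239562554 1.6207141047036089 z mid 33.358410772656484
```

View pics/c8v.png

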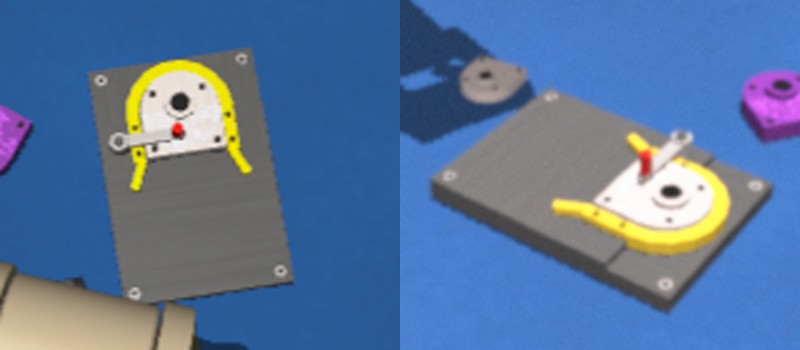

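The view shows the cover seated squarely in the yellow rails and the keeper bar lying across its rear. The peg is at (178,131), with the bar at 279° against 278° expected, and the arm is clear. Handing in.

```bash
python3 -c "
from plant import *
print(sign_off())"
```

```text
the job is handed in; nothing more can be done
None
```

The cover is seated flat in the pocket, the keeper is swung to its stop over it, I never moved the arm near the bystanders, and the job was handed in at about 19 s of the 72 s allowed.

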